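# Set out the check weights beside the scale in order of size

### The job

Set the four brass check weights out on the white strip in order of size, one upright in the middle of each round black mark: the smallest on the mark next to the bench scale, then each next larger one, with the largest on the mark farthest from the scale. Set each one down gently; do not drop or tip over any of them.

Things in the scene. Friction and masses are not known exactly. Their poses are not given: they have to be found in the camera images.
- w100_center (a point): smallest check weight (100 g): upright plain brass cylinder 25 mm in diameter and 24 mm high, with a narrower neck and knob on top (15.5 mm wide), 39 mm high in all; loose, stands on the steel table at the start. The point is on its axis at half its total height (19.5 mm above its foot); z points up along the axis.
- w200_center (a point): second smallest check weight (200 g): upright plain brass cylinder 31 mm in diameter and 31 mm high, with a narrower neck and knob on top (19.2 mm wide), 50 mm high in all; loose, stands on the steel table at the start. The point is on its axis at half its total height (25 mm above its foot); z points up along the axis.
- w400_center (a point): second largest check weight (400 g): upright plain brass cylinder 39 mm in diameter and 39 mm high, with a narrower neck and knob on top (24.2 mm wide), 63 mm high in all; loose, stands on the steel table at the start. The point is on its axis at half its total height (31.5 mm above its foot); z points up along the axis.
- w800_center (a point): largest check weight (800 g): upright plain brass cylinder 49 mm in diameter and 50 mm high, with a narrower neck and knob on top (30.4 mm wide), 78 mm high in all; loose, stands on the steel table at the start. The point is on its axis at half its total height (39 mm above its foot); z points up along the axis.
- mark_a: round black rubber mark, disc 60 mm across, 2 mm thick, number 1 of 4 counted from the strip's left (+y) end; marks lie 85 mm apart in a line on a fixed white plastic strip (360 x 80 mm, 6 mm thick) on the table, which is shifted and turned as a whole. Origin: centre of the disc's underside (disc top 2 mm above it, 8 mm above the table); x across the strip, away from the robot, y along it.
- mark_b: round black rubber mark, disc 60 mm across, 2 mm thick, number 2 of 4 counted from the strip's left (+y) end; marks lie 85 mm apart in a line on a fixed white plastic strip (360 x 80 mm, 6 mm thick) on the table, which is shifted and turned as a whole. Origin: centre of the disc's underside (disc top 2 mm above it, 8 mm above the table); x across the strip, away from the robot, y along it.
- mark_c: round black rubber mark, disc 60 mm across, 2 mm thick, number 3 of 4 counted from the strip's left (+y) end; marks lie 85 mm apart in a line on a fixed white plastic strip (360 x 80 mm, 6 mm thick) on the table, which is shifted and turned as a whole. Origin: centre of the disc's underside (disc top 2 mm above it, 8 mm above the table); x across the strip, away from the robot, y along it.
- mark_d: round black rubber mark, disc 60 mm across, 2 mm thick, number 4 of 4 counted from the strip's left (+y) end; marks lie 85 mm apart in a line on a fixed white plastic strip (360 x 80 mm, 6 mm thick) on the table, which is shifted and turned as a whole. Origin: centre of the disc's underside (disc top 2 mm above it, 8 mm above the table); x across the strip, away from the robot, y along it.
- scale: fixed white bench scale, 160 x 170 mm, 52 mm high, with a steel pan and a small display; it stands just beyond one end of the strip, beside either mark_a or mark_d (about 170 mm from the centre of the nearest mark); an open steel tray of like size stands beyond the other end. Origin: centre of its underside.
There are look-alikes about, which are no part of the job. What is shaped like the part that bears w400_center but green or purple is not meant. Leave any purple look-alike of the part that bears w800_center alone.

How it is judged:
At the end, for the whole second after the job is handed in: Each weight stands upright (within 0.1 rad) on its own mark, its axis within 12 mm of the mark's centre and its height within 4 mm of standing on the disc, in order of size starting with the smallest at the mark next to the scale; all are released and at rest (under 0.02 m/s) (((horizontal distance between scale and mark_a below 0.24 m and horizontal distance between w100_center and mark_a below 0.012 m and z of w100_center in the frame of mark_a between 0.0175 and 0.0255 m and angle between each of w100_center, w200_center, w400_center, w800_center's own z axis and vertical below 0.1 rad and horizontal distance between w200_center and mark_b below 0.012 m and z of w200_center in the frame of mark_b between 0.023 and 0.031 m and horizontal distance between w400_center and mark_c below 0.012 m and z of w400_center in the frame of mark_c between 0.0295 and 0.0375 m and horizontal distance between w800_center and mark_d below 0.012 m and z of w800_center in the frame of mark_d between 0.037 and 0.045 m) or (horizontal distance between scale and mark_d below 0.24 m and horizontal distance between w100_center and mark_d below 0.012 m and z of w100_center in the frame of mark_d between 0.0175 and 0.0255 m and angle between each of w100_center, w200_center, w400_center, w800_center's own z axis and vertical below 0.1 rad and horizontal distance between w200_center and mark_c below 0.012 m and z of w200_center in the frame of mark_c between 0.023 and 0.031 m and horizontal distance between w400_center and mark_b below 0.012 m and z of w400_center in the frame of mark_b between 0.0295 and 0.0375 m and horizontal distance between w800_center and mark_a below 0.012 m and z of w800_center in the frame of mark_a between 0.037 and 0.045 m)) and linear speed of each of w100, w200, w400, w800 below 0.02 m/s); the robot touches nothing.
It fails at once if a weight is dropped or knocked flying: it moves faster than 0.6 m/s while the fingers are not touching it (a free fall of about 18 mm) ((linear speed of w100 above 0.6 m/s and contact force between the fingers and w100 below 0.05 N) or (linear speed of w200 above 0.6 m/s and contact force between the fingers and w200 below 0.05 N) or (linear speed of w400 above 0.6 m/s and contact force between the fingers and w400 below 0.05 N) or (linear speed of w800 above 0.6 m/s and contact force between the fingers and w800 below 0.05 N)).
It fails at once if a weight is tipped over (more than 0.8 rad from upright) (angle between any of w100_center, w200_center, w400_center, w800_center's own z axis and vertical above 0.8 rad).
It also fails if it takes over 120 s, if anything falls off the work surface, if the arm or the gripper's body presses on something with over 40 N, if the wrist force passes 120 N, or if a joint passes its speed limit or range.

### The arm

A 6-joint arm with a two-finger parallel gripper is mounted at the origin on the work surface. World frame = base frame: x ahead of the robot, y to its left, z up, the work surface at z = 0. Lengths are in m, angles in rad, forces in N, time in s.
With the tool pointing down it reaches from about 0.35 to 0.85 m from the base axis. Payload 8.1 kg.
Tool frame: the origin (TCP) lies midway between the tips of the shut fingers; the grasp point (between the pads) lies robot.grip_depth behind it (robot.grip_depth is the distance from the TCP to the grasp point, in m); z points along the fingers, y is the line along which they close (so a half turn about z gives the same grasp; the last joint's range is limited). The gripper opens to 93 mm and grips with 3 to 60 N. Pads are 15 mm wide; open, the fingers measure 128 mm over their backs; the gripper's body (75 mm by 188 mm) begins 65 mm behind the grasp point.
Start: joints at [1.081, 0.13, 1.488, -0, 1.523, -0.085], TCP at [0.236, 0.552, 0.219] pointing down, gripper open.
Joint ranges: [-2.96, 2.96], [-0.89, 2.26], [0.02, 2.5], [-1.34, 4.48], [0, 2.73], [-2.66, 2.66]. Speed limits (rad/s): [2.39, 2.39, 2.79, 3.14, 3.14, 3.14].

### API

Orientations are given as a rotation vector (axis times angle).
In Python, from plant import robot gives the robot as it stands.
- The arm moves only by the tool carry_out, never from a script. Its argument "rows" is a list of rows, each a list of 6 numbers: the shift along the tool's x, y, z in m, then the turn, a rotation vector about the tool's x, y, z in degrees. A call has 1 to 12 rows; each row is the pose to reach, as a shift and turn from the pose commanded when the call began, along the tool's axes at that moment; what a row does not reach only later rows make up. A row lasts 1/8 s, in which the tool goes at most 62.5 mm and 10.7 degrees, less where a joint would pass 70% of its speed; a pose out of reach is approached as far as the arm can. A call with a gripper value outside its range is refused whole. "jaw" is the closure in counts, from 0 (fully open) to 255 (shut), set as the call begins (left out, the last holds). The fingers move at their own pace and stop on an object; "force" is the grip in N (left out, the last holds). Time passes only in rows, so rows that repeat a pose let the fingers close. It gives the time, the measured TCP pose, the force, the opening and the grip force at its end, in the units of the state.
- robot.read_state(): the state, without advancing time (a new reading comes with each control period).
- robot.read_camera(name): name is "scene" or "top" or "wrist"; returns the picture (480x640x3 uint8, red, green, blue); there is no depth.
- robot.camera_model(name): a dict with "fx", "fy", "cx", "cy" (pixels), "R" (3x3) and "t" (3): a world point X has camera coordinates R X + t; the wrist camera has in their place "mount" (4x4, takes a point from camera to tool coordinates, whose origin is the TCP and whose axes are the flange's). Camera axes: x right, y down, z forward; pixel columns grow to the right and rows downward; lengths in m; the calibration is good to about 2 mm. The wrist camera is an equidistant fisheye: a pixel r from the principal point sees the ray r / f radians off the axis. A picture is of the moment at which its call begins: read the wrist's pose just before it. camera_model takes no time and is no camera call.
- robot.close_job(): hands the job in; it is judged then, once.
Trained networks look in the newest picture that a camera, given by its name, has taken for a name from the list of things; names that differ only in an ending like _2 or _b are one class to them, and where a whole thing is asked for, a point or a joint stands for the part that bears it (a point fixed in the world has none). Each returns a list of dicts, best first, with "conf" (0 to 1); they miss things now and then, are a little off and sometimes report something else, mostly with a low value. They report only what shows in the picture. A call takes as long as a camera call. They do not tell look-alikes from the thing itself.
- robot.outline_of(camera, target): "pixels" (480x640 bool, what is visible of it) and "pixel" ([column, row] in pixels, amid what is visible of it).
The state is a dict: "t": time; "q": joint angles; "dq": joint speeds; "joint_torque": joint torques, N m; "tool_pos": TCP position; "orientation": TCP orientation; "force": force on the tool from outside, world axes, zero at the start; "wrist_torque": the same for the moment, N m; "opening": finger opening in m; "gripper_force": force on a finger pad.
Only numpy, scipy, OpenCV 4.12 (cv2) and the standard library are available. Lean on these libraries where they do the work, as an engineer would, in place of code of your own. Each camera call takes 0.05 s, during which the arm holds its last target. There are 200 camera calls.

## Working session

There is one attempt and no reset: what is moved stays moved. The work goes in short steps, Python scripts to look and compute and a tool call to move; the robot and the scene stay as the last step left them, time stands still between calls to the robot, and variables do not carry over. Pictures are saved under pics/ and viewed, at most 14 in all, crops included, and the job is handed in when it is done.

Besides the shell and the picture viewer there is one more tool, called after "Call:" in YAML: its name, and indented under it one key for each argument. carry_out: Moves the arm, as the interface text tells. Its arguments: {"type":"object","properties":{"rows":{"type":"array"},"jaw":{"type":"number"},"force":{"type":"number"}},"required":["rows"]}

```bash
ls; mkdir -p pics
python3 - <<'E'
from plant import robot
import cv2
s=robot.read_state();print(s, robot.grip_depth)
for n in("scene","top"):
    im=robot.read_camera(n);cv2.imwrite(f"pics/{n}0.png",im[:,:,::-1])
    m=robot.camera_model(n);print(n,m)
    for t in("w100_center","w200_center","w400_center","w800_center","mark_a","scale"):
        for o in robot.outline_of(n,t):print(n,t,round(o["conf"],2),o["pixel"],o["pixels"].sum())
print(robot.camera_model("wrist"))
E
```

```text
pics
{'t': 0.0, 'q': array([ 1.08059494e+00,  1.31148328e-01,  1.48930061e+00, -1.14029523e-05,
        1.52297492e+00, -8.54038569e-02]), 'dq': array([-0.00101483,  0.00200223,  0.00197162,  0.00136895,  0.00341012,
       -0.00218682]), 'joint_torque': array([-4.30839987e-05, -5.59845471e+01, -4.91755807e+01,  7.69118406e-02,
        3.53105902e-02, -1.93820692e-04]), 'tool_pos': array([0.23601481, 0.55100889, 0.21758339]), 'orientation': array([-6.31418641e-01, -3.07696446e+00,  2.76276696e-03]), 'force': array([-0.02984627,  0.10453326,  0.36027992]), 'wrist_torque': array([-0.00044348,  0.04296493, -0.00941367]), 'gripper_force': 0.0, 'opening': 0.09296198015827967} 0.0188
scene {'fx': 596.2948996212891, 'fy': 596.2948996212891, 'cx': 324.64432666725924, 'cy': 230.55538293725354, 'R': array([[-0.64697354,  0.76230665, -0.01771481],
       [ 0.58584578,  0.48207154, -0.65145357],
       [-0.48806758, -0.43185137, -0.75848166]]), 't': array([ 0.31985219, -0.30191633,  1.53016524])}
scene w100_center 0.55 [260.2, 159.0] 127
scene w200_center 0.63 [293.0, 181.2] 282
scene w200_cente
[... 1114 characters left out ...]
409
top mark_a 0.89 [278.3, 212.0] 466
top mark_a 0.87 [350.1, 211.2] 467
top mark_a 0.82 [317.7, 210.7] 502
top mark_a 0.77 [388.3, 210.9] 496
top mark_a 0.74 [394.5, 285.6] 150
top scale 0.8 [458.2, 183.5] 5036
top scale 0.56 [354.4, 213.0] 472
{'fx': 371.64829954431775, 'fy': 371.64829954431775, 'cx': 319.6922652252668, 'cy': 240.5061090382389, 'mount': array([[ 6.79062866e-05, -9.61879398e-01, -2.73473981e-01,
         7.61065374e-02],
       [ 9.99999994e-01,  8.90078035e-05, -6.47538247e-05,
         2.34857350e-04],
       [ 8.66266884e-05, -2.73473975e-01,  9.61879399e-01,
        -1.66058540e-01],
       [ 0.00000000e+00,  0.00000000e+00,  0.00000000e+00,
         1.00000000e+00]])}
```

View pics/top0.png

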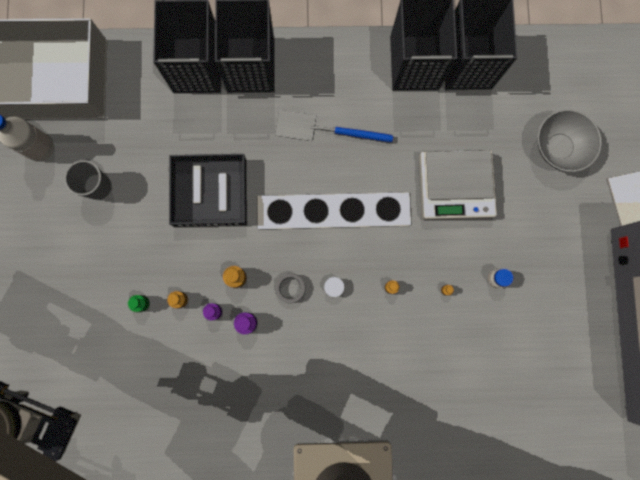

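View pics/scene0.png

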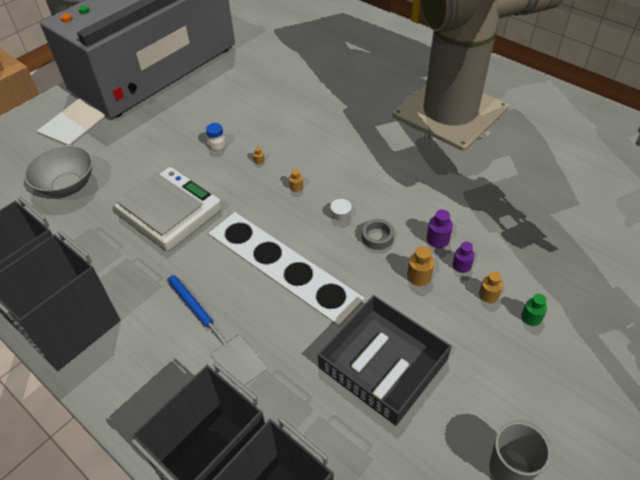

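The top view shows the brass weights, in order of size, at (448,290), (392,287), (177,299) and (235,276). The marks run from (280,211) to (388,209), and the scale is at the right, so mark_d takes w100. The green and purple ones are decoys.

```bash
cat > h.py <<'E'
import numpy as np, cv2
from scipy.optimize import least_squares
from scipy.spatial.transform import Rotation as Ro
W={"w100":(25,24,15.5,39),"w200":(31,31,19.2,50),"w400":(39,39,24.2,63),"w800":(49,50,30.4,78)}
MARK={}
def proj(m,P,T=None):
    if "mount" in m:
        M=np.linalg.inv(T@m["mount"]); c=P@M[:3,:3].T+M[:3,3]
        rho=np.hypot(c[:,0],c[:,1])+1e-12; th=np.arctan2(rho,c[:,2])
        return np.c_[m["cx"]+m["fx"]*th*c[:,0]/rho, m["cy"]+m["fy"]*th*c[:,1]/rho]
    c=P@m["R"].T+m["t"]
    return np.c_[m["cx"]+m["fx"]*c[:,0]/c[:,2], m["cy"]+m["fy"]*c[:,1]/c[:,2]]
a=np.linspace(0,2*np.pi,48,endpoint=False)
def ring(d,z): return np.c_[d/2*np.cos(a),d/2*np.sin(a),0*a+z]/1000
def centroid(m,xy,w,z0=0,T=None):
    D,H,k,h=W[w]; o=np.array([*xy,z0])
    im=np.zeros((480*4,640*4),np.uint8)
    for rs in ([ring(D,0),ring(D,H)],[ring(k,(H+h)/2),ring(k,h)],[ring(k*.75,H),ring(k*.75,h)]):
        p=proj(m,np.vstack(rs)+o,T)
        cv2.fillConvexPoly(im,cv2.convexHull(np.round(p*4*16).astype(np.int32)),255,shift=4)
    M=cv2.moments(im,True); return np.array([M["m10"],M["m01"]])/M["m00"]/4, M["m00"]/16
def brass(im):
    h=cv2.cvtColor(im,cv2.COLOR_RGB2HSV)
    return cv2.inRange(h,(8,110,40),(26,255,255))
def blobs(mask,amin=30):
    n,l,s,c=cv2.connectedComponentsWithStats(mask)
    return [(c[i],s[i,4]) for i in range(1,n) if s[i,4]>=amin]
def pose(s):
    T=np.eye(4);T[:3,:3]=Ro.from_rotvec(s["orientation"]).as_matrix();T[:3,3]=s["tool_pos"];return T
E
python3 - <<'E'
from h import *
from plant import robot
ms={n:robot.camera_model(n) for n in("top","scene")}
ims={n:robot.read_camera(n) for n in ms}
bl={n:blobs(brass(ims[n])) for n in ms}
for n in bl:print(n,[(b[0].round(1),b[1]) for b in bl[n]])
top={"w100":(448,290),"w200":(392,287),"w400":(177,299),"w800":(235,276)}
sc={"w100":(258,156),"w200":(296,181),"w400":(491,288),"w800":(421,267)}
pick=lambda n,p:min(bl[n],key=lambda b:np.hypot(*(b[0]-p)))
for w in W:
    b={"top":pick("top",top[w])[0],"scene":pick("scene",sc[w])[0]}
    for use in(["top"],["scene"],["top","scene"]):
        r=least_squares(lambda x:np.hstack([centroid(ms[n],x,w)[0]-b[n] for n in use]),[.45,0],diff_step=1e-2)
        print(w,use,r.x.round(4),r.fun.round(1))
for n in ms:
    g=cv2.cvtColor(ims[n],cv2.COLOR_RGB2GRAY)
    P=[]
    for o in robot.outline_of(n,"mark_a"):
        if o["pixels"].sum()<400: continue
        yy,xx=np.nonzero(o["pixels"]); u0,v0=int(xx.mean()),int(yy.mean())
        d=np.zeros_like(g); d[v0-20:v0+20,u0-22:u0+22]=(g[v0-20:v0+20,u0-22:u0+22]<60)*255
        u=max(blobs(d),key=lambda b:b[1])[0]
        r=least_squares(lambda x:proj(ms[n],np.array([[*x,.008]]))[0]-u,[.5,0]).x
        P.append(r)
    P=np.array(sorted(P,key=lambda p:-p[1]));print(n,P.round(4).tolist(),np.diff(P[:,1]))
E
```

```text
top [(array([234. , 276.5]), np.int32(401)), (array([391.7, 286.7]), np.int32(154)), (array([447.2, 289.5]), np.int32(104)), (array([176.7, 299.3]), np.int32(273))]
scene [(array([403. ,   8.3]), np.int32(696)), (array([66.1, 17.5]), np.int32(84)), (array([568. ,  72.1]), np.int32(2752)), (array([20., 76.]), np.int32(2117)), (array([258.3, 155.5]), np.int32(138)), (array([295.6, 180.6]), np.int32(233)), (array([420.6, 266.3]), np.int32(794)), (array([491.1, 287.3]), np.int32(530))]
w100 ['top'] [0.4395 0.    ] [-108.7    3.7]
w100 ['scene'] [0.5133 0.    ] [60.4 69.8]
w100 ['top', 'scene'] [0.475 0.   ] [-109.1  -11.8   72.    59.4]
w200 ['top'] [0.4514 0.    ] [-53.3   1.1]
w200 ['scene'] [0.4834 0.    ] [32.2 35.1]
w200 ['top', 'scene'] [0.4676 0.    ] [-53.5  -5.9  36.9  30.9]
w400 ['top'] [0.4359 0.    ] [162.1  -4.7]
w400 ['scene'] [0.2883 0.    ] [-108.6 -122. ]
w400 ['top', 'scene'] [0.3744 0.    ] [ 162.7   22.7 -131.8 -101.4]
w800 ['top'] [0.4833 0.    ] [104.3  -2.9]
w800 ['scene'] [0.4016 0.    ] [-68.9 -75.6]
w800 ['top', 'scene'] [0.4452 0.    ] [104.8  13.9 -81.4 -64.4]
top [[0.6335, 0.1336], [0.6343, 0.0485], [0.6348, -0.0366], [0.6354, -0.1215]] [-0.0850925  -0.08506571 -0.08492655]
scene [[0.6321, 0.1321], [0.6324, 0.0472], [0.6333, -0.0381], [0.6336, -0.1229]] [-0.08490971 -0.08529429 -0.08476457]h.py:21: RuntimeWarning: invalid value encountered in divide
  M=cv2.moments(im,True); return np.array([M["m10"],M["m01"]])/M["m00"]/4, M["m00"]/16
```

```bash
cat >> h.py <<'E'
def fit(ms,b,w,T=None,x0=(.45,0)):
    f=lambda x:np.hstack([centroid(ms[n],x-1,w,T=T)[0]-b[n] for n in b])
    r=least_squares(f,np.array(x0)+1,diff_step=4e-3); return r.x-1,r.fun
E
python3 - <<'E'
from h import *
from plant import robot
ms={n:robot.camera_model(n) for n in("top","scene")}
top={"w100":(447.2,289.5),"w200":(391.7,286.7),"w400":(176.7,299.3),"w800":(234,276.5)}
sc={"w100":(258.3,155.5),"w200":(295.6,180.6),"w400":(491.1,287.3),"w800":(420.6,266.3)}
for w in W:
    for b in({"top":top[w]},{"scene":sc[w]},{"top":top[w],"scene":sc[w]}):
        x,f=fit(ms,b,w);print(w,list(b),x.round(4),f.round(1))
print(robot.read_state()["t"])
E
```

```text
w100 ['top'] [ 0.4427 -0.2511] [-0. -0.]
w100 ['scene'] [ 0.438  -0.2539] [-0.  0.]
w100 ['top', 'scene'] [ 0.4411 -0.2517] [ 0.3  0.7 -0.3  1.1]
w200 ['top'] [ 0.4517 -0.1224] [ 0. -0.]
w200 ['scene'] [ 0.4479 -0.1253] [-0. -0.]
w200 ['top', 'scene'] [ 0.4503 -0.1233] [ 0.4  0.6 -0.1  1. ]
w400 ['top'] [0.4332 0.3671] [-0.  0.]
w400 ['scene'] [0.4292 0.3642] [0. 0.]
w400 ['top', 'scene'] [0.4314 0.3655] [0.7 0.8 0.  1.1]
w800 ['top'] [0.4816 0.2366] [ 0. -0.]
w800 ['scene'] [0.4776 0.2338] [0. 0.]
w800 ['top', 'scene'] [0.4798 0.2352] [ 0.6  0.8 -0.1  1.1]
0.9
```

Call:
carry_out:
  rows:
    - [-0.04, -0.015, 0.01, 0, 0, 9.5]
    - [-0.085, -0.03, 0.03, 0, 0, 19]
    - [-0.125, -0.045, 0.05, 0, 0, 28.5]
    - [-0.17, -0.06, 0.07, 0, 0, 38]
    - [-0.21, -0.077, 0.085, 0, 0, 47.5]
    - [-0.24, -0.088, 0.095, 0, 0, 57]
    - [-0.252, -0.093, 0.0976, 0, 0, 66.8]
    - [-0.252, -0.093, 0.0976, 0, 0, 66.8]
    - [-0.252, -0.093, 0.0976, 0, 0, 66.8]
  jaw: 0
  force: 25

```text
t: 2.02
tool_pos: [0.4311, 0.3673, 0.1213]
orientation: [-2.217, -2.226, -0.001]
force: [0.1, 0.1, -0.2]
opening: 0.0931
gripper_force: 0.0
```

```bash
cat > wr.py <<'E'
import sys
from h import *
from plant import robot
w=sys.argv[1]; x0=eval(sys.argv[2])
s=robot.read_state();im=robot.read_camera("wrist");m=robot.camera_model("wrist")
cv2.imwrite(f"pics/wr_{w}.png",im[:,:,::-1]);T=pose(s)
e,ar=centroid(m,x0,w,T=T)
b=min(blobs(brass(im),200),key=lambda b:np.hypot(*(b[0]-e)))
x,f=fit({"wrist":m},{"wrist":b[0]},w,T,x0)
print("expected",e.round(1),ar,"blob",b[0].round(1),b[1],"xy",x.round(4),"tcp",s["tool_pos"].round(4),"t",s["t"])
E
python3 wr.py w400 "(.4314,.3655)"
```

```text
expected [320.1 245.8] 2904.625 blob [323.6 245.6] 2724 xy [0.4339 0.3657] tcp [0.4311 0.3673 0.1213] t 2.025
```

View pics/wr_w400.png

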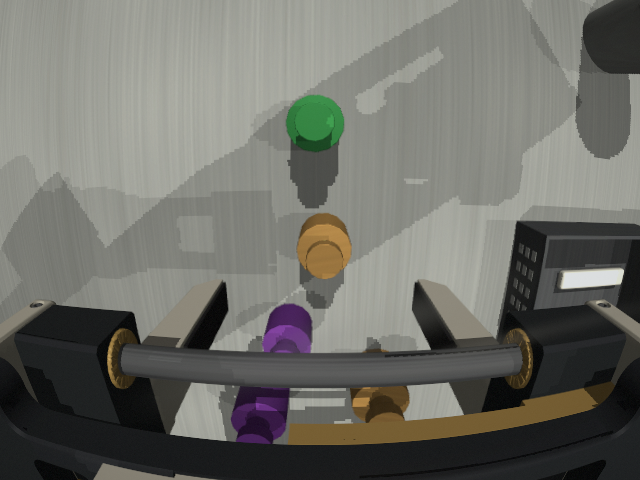

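Call:
carry_out:
  rows:
    - [-0.0015, 0.002, 0.03, 0, 0, 0]
    - [-0.0015, 0.002, 0.06, 0, 0, 0]
    - [-0.0015, 0.002, 0.09, 0, 0, 0]
    - [-0.0015, 0.002, 0.107, 0, 0, 0]
    - [-0.0015, 0.002, 0.113, 0, 0, 0]
    - [-0.0015, 0.002, 0.113, 0, 0, 0]

```text
t: 2.82
tool_pos: [0.4335, 0.3657, 0.0086]
orientation: [2.22, 2.222, 0.001]
force: [-0.7, -0.3, -0.0]
opening: 0.0927
gripper_force: 0.0
```

Call:
carry_out:
  rows:
    - [0, 0, 0, 0, 0, 0]
    - [0, 0, 0, 0, 0, 0]
    - [0, 0, 0, 0, 0, 0]
    - [0, 0, 0, 0, 0, 0]
    - [0, 0, 0, 0, 0, 0]
    - [0, 0, 0, 0, 0, 0]
  jaw: 255
  force: 25

```text
t: 3.58
tool_pos: [0.4334, 0.3653, 0.008]
orientation: [2.221, 2.221, 0.0]
force: [-0.0, 0.0, 0.7]
opening: 0.0386
gripper_force: 25.0
```

Call:
carry_out:
  rows:
    - [0, 0, -0.015, 0, 0, 0]
    - [0, 0, -0.055, 0, 0, 0]
    - [-0.01, 0.006, -0.095, 0, 0, 0]
    - [-0.04, 0.025, -0.112, 0, 0, 0]
    - [-0.08, 0.05, -0.112, 0, 0, 0]
    - [-0.125, 0.079, -0.112, 0, 0, 0]
    - [-0.17, 0.108, -0.112, 0, 0, 0]
    - [-0.215, 0.136, -0.112, 0, 0, 0]
    - [-0.255, 0.161, -0.112, 0, 0, 0]
    - [-0.29, 0.183, -0.112, 0, 0, 0]
    - [-0.31, 0.196, -0.112, 0, 0, 0]
    - [-0.317, 0.2005, -0.112, 0, 0, 0]

```text
t: 5.08
tool_pos: [0.634, 0.0475, 0.1201]
orientation: [-2.222, -2.22, 0.0]
force: [-0.3, 0.9, -3.9]
opening: 0.0382
gripper_force: 25.0
```

Call:
carry_out:
  rows:
    - [0, 0, 0, 0, 0, 0]
    - [0, 0, 0, 0, 0, 0]

```text
t: 5.32
tool_pos: [0.6332, 0.0497, 0.1199]
orientation: [-2.219, -2.223, 0.0]
force: [-0.3, 0.4, -4.7]
opening: 0.0388
gripper_force: 25.0
```

Call:
carry_out:
  rows:
    - [-0.001, 0, 0.03, 0, 0, 0]
    - [-0.001, 0, 0.065, 0, 0, 0]
    - [-0.001, 0, 0.088, 0, 0, 0]
    - [-0.001, 0, 0.096, 0, 0, 0]
    - [-0.001, 0, 0.1, 0, 0, 0]
    - [-0.001, 0, 0.102, 0, 0, 0]
    - [-0.001, 0, 0.1035, 0, 0, 0]
    - [-0.001, 0, 0.1035, 0, 0, 0]

```text
t: 6.32
tool_pos: [0.6342, 0.0473, 0.0171]
orientation: [2.221, 2.221, 0.001]
force: [0.1, 0.4, -4.1]
opening: 0.0383
gripper_force: 25.0
```

Call:
carry_out:
  rows:
    - [0, 0, 0.0005, 0, 0, 0]
    - [0, 0, 0.001, 0, 0, 0]
    - [0, 0, 0.001, 0, 0, 0]

```text
t: 6.7
tool_pos: [0.634, 0.0472, 0.016]
orientation: [2.221, 2.221, 0.0]
force: [-1.3, -0.9, 1.1]
opening: 0.0386
gripper_force: 25.0
```

Touching the mark. I'll release and lift, then head for w800.

Call:
carry_out:
  rows:
    - [0, 0, 0, 0, 0, 0]
    - [0, 0, 0, 0, 0, 0]
    - [0, 0, 0, 0, 0, 0]
    - [0, 0, 0, 0, 0, 0]
    - [0, 0, -0.03, 0, 0, 0]
    - [0, 0, -0.085, 0, 0, 0]
    - [0.03, -0.025, -0.104, 0, 0, 0]
    - [0.08, -0.065, -0.104, 0, 0, 0]
    - [0.13, -0.107, -0.104, 0, 0, 0]
    - [0.17, -0.14, -0.104, 0, 0, 0]
    - [0.188, -0.153, -0.104, 0, 0, 0]
    - [0.188, -0.153, -0.104, 0, 0, 0]
  jaw: 0

```text
t: 8.2
tool_pos: [0.4799, 0.2366, 0.1197]
orientation: [2.218, 2.225, 0.001]
force: [-0.2, -0.9, -0.2]
opening: 0.0936
gripper_force: 0.0
```

```bash
python3 wr.py w800 "(.4805,.2352)"
python3 - <<'E'
from h import *
from plant import robot
im=robot.read_camera("top");cv2.imwrite("pics/top1.png",im[150:350,100:500,::-1].repeat(2,0).repeat(2,1))
m=robot.camera_model("top")
print([(b[0].round(1),b[1]) for b in blobs(brass(im))], centroid(m,(.6338,.048),"w400",.008))
E
```

```text
expected [320.4 249.8] 4926.3125 blob [323.4 249.3] 4687 xy [0.4826 0.2356] tcp [0.4799 0.2366 0.1197] t 8.2
[(array([315.8, 208.9]), np.int32(299)), (array([391.7, 286.7]), np.int32(149)), (array([447.1, 289.6]), np.int32(100))] (array([315.89175431, 208.87284627]), 279.3125)
```

Call:
carry_out:
  rows:
    - [-0.001, 0.0015, 0.03, 0, 0, 0]
    - [-0.001, 0.0015, 0.06, 0, 0, 0]
    - [-0.001, 0.0015, 0.088, 0, 0, 0]
    - [-0.001, 0.0015, 0.102, 0, 0, 0]
    - [-0.001, 0.0015, 0.108, 0, 0, 0]
    - [-0.001, 0.0015, 0.108, 0, 0, 0]

```text
t: 9.05
tool_pos: [0.4828, 0.2341, 0.0119]
orientation: [2.222, 2.221, 0.001]
force: [-0.1, -0.7, -0.2]
opening: 0.0931
gripper_force: 0.0
```

Call:
carry_out:
  rows:
    - [0, 0, 0, 0, 0, 0]
    - [0, 0, 0, 0, 0, 0]
    - [0, 0, 0, 0, 0, 0]
    - [0, 0, 0, 0, 0, 0]
    - [0, 0, 0, 0, 0, 0]
    - [0, 0, 0, 0, 0, 0]
  jaw: 255
  force: 45

```text
t: 9.8
tool_pos: [0.4823, 0.2343, 0.0116]
orientation: [2.221, 2.222, -0.0]
force: [-0.6, -0.4, 0.9]
opening: 0.0485
gripper_force: 45.0
```

Call:
carry_out:
  rows:
    - [0, 0, -0.012, 0, 0, 0]
    - [0, 0, -0.045, 0, 0, 0]
    - [0, 0, -0.08, 0, 0, 0]
    - [-0.008, 0.012, -0.1, 0, 0, 0]
    - [-0.025, 0.037, -0.105, 0, 0, 0]
    - [-0.045, 0.067, -0.105, 0, 0, 0]
    - [-0.065, 0.096, -0.105, 0, 0, 0]
    - [-0.083, 0.123, -0.105, 0, 0, 0]
    - [-0.096, 0.142, -0.105, 0, 0, 0]
    - [-0.102, 0.151, -0.105, 0, 0, 0]
    - [-0.102, 0.151, -0.105, 0, 0, 0]
    - [-0.102, 0.151, -0.105, 0, 0, 0]

```text
t: 11.3
tool_pos: [0.6323, 0.133, 0.1162]
orientation: [-2.22, -2.221, 0.001]
force: [-1.0, -0.4, -7.9]
opening: 0.0482
gripper_force: 45.0
```

Call:
carry_out:
  rows:
    - [0, 0, 0.025, 0, 0, 0]
    - [0, 0, 0.055, 0, 0, 0]
    - [0, 0, 0.08, 0, 0, 0]
    - [0, 0, 0.089, 0, 0, 0]
    - [0, 0, 0.093, 0, 0, 0]
    - [0, 0, 0.095, 0, 0, 0]
    - [0, 0, 0.096, 0, 0, 0]
    - [0, 0, 0.096, 0, 0, 0]

```text
t: 12.3
tool_pos: [0.6338, 0.1324, 0.0212]
orientation: [2.221, 2.221, 0.001]
force: [0.0, 0.2, -8.0]
opening: 0.0481
gripper_force: 45.0
```

Call:
carry_out:
  rows:
    - [0, 0, 0.0005, 0, 0, 0]
    - [0, 0, 0.001, 0, 0, 0]
    - [0, 0, 0.0012, 0, 0, 0]
    - [0, 0, 0.0012, 0, 0, 0]

```text
t: 12.8
tool_pos: [0.6334, 0.1323, 0.0197]
orientation: [2.221, 2.222, 0.0]
force: [-1.9, -0.1, -3.9]
opening: 0.0485
gripper_force: 45.0
```

Call:
carry_out:
  rows:
    - [0, 0, 0.0002, 0, 0, 0]
    - [0, 0, 0.0002, 0, 0, 0]
    - [0, 0, 0, 0, 0, 0]
    - [0, 0, 0, 0, 0, 0]
    - [0, 0, -0.03, 0, 0, 0]
    - [0, 0, -0.09, 0, 0, 0]
    - [-0.03, -0.02, -0.1, 0, 0, 0]
    - [-0.085, -0.06, -0.1, 0, 0, 0]
    - [-0.14, -0.1, -0.1, 0, 0, 0]
    - [-0.195, -0.14, -0.1, 0, 0, 0]
    - [-0.24, -0.171, -0.1, 0, 0, 0]
    - [-0.255, -0.182, -0.1, 0, 0, 0]
  jaw: 0

```text
t: 14.3
tool_pos: [0.4497, -0.1249, 0.1195]
orientation: [2.223, 2.219, -0.0]
force: [-0.2, 0.4, 0.3]
opening: 0.093
gripper_force: 0.0
```

Call:
carry_out:
  rows:
    - [0, 0, 0, 0, 0, 0]
    - [0, 0, 0, 0, 0, 0]

```text
t: 14.55
tool_pos: [0.4519, -0.1224, 0.1196]
orientation: [2.221, 2.221, 0.001]
force: [-0.8, -0.6, -0.0]
opening: 0.0933
gripper_force: 0.0
```

```bash
python3 wr.py w200 "(.4512,-.123)"
python3 - <<'E'
from h import *
from plant import robot
im=robot.read_camera("top")
m=robot.camera_model("top")
print([(b[0].round(1),b[1]) for b in blobs(brass(im))], centroid(m,(.6328,.133),"w800",.008))
E
```

```text
expected [318.7 242.2] 1779.125 blob [320.7 240.7] 1651 xy [ 0.4527 -0.1218] tcp [ 0.4519 -0.1224  0.1196] t 14.55
[(array([278.5, 209.8]), np.int32(421)), (array([315.6, 208.7]), np.int32(284))] (array([278.81110029, 209.42147726]), 449.3125)
```

Call:
carry_out:
  rows:
    - [0, 0, 0.03, 0, 0, 0]
    - [0, 0, 0.06, 0, 0, 0]
    - [0, 0, 0.09, 0, 0, 0]
    - [0, 0, 0.107, 0, 0, 0]
    - [0, 0, 0.113, 0, 0, 0]
    - [0, 0, 0.113, 0, 0, 0]

```text
t: 15.4
tool_pos: [0.4517, -0.1226, 0.0067]
orientation: [2.221, 2.222, 0.0]
force: [-0.1, -0.7, 0.8]
opening: 0.0925
gripper_force: 0.0
```

Call:
carry_out:
  rows:
    - [0, 0, 0, 0, 0, 0]
    - [0, 0, 0, 0, 0, 0]
    - [0, 0, 0, 0, 0, 0]
    - [0, 0, 0, 0, 0, 0]
    - [0, 0, 0, 0, 0, 0]
    - [0, 0, 0, 0, 0, 0]
  jaw: 255
  force: 20

```text
t: 16.15
tool_pos: [0.4513, -0.1227, 0.0063]
orientation: [-2.221, -2.222, 0.0]
force: [0.3, -0.3, -0.3]
opening: 0.0376
gripper_force: 0.0
```

Call:
carry_out:
  rows:
    - [0, 0, 0, 0, 0, 0]
    - [0, 0, 0, 0, 0, 0]
    - [0, 0, 0, 0, 0, 0]

```text
t: 16.52
tool_pos: [0.4514, -0.1227, 0.0063]
orientation: [2.221, 2.222, 0.0]
force: [-0.1, -0.8, -0.9]
opening: 0.0304
gripper_force: 20.0
```

Call:
carry_out:
  rows:
    - [0, 0, -0.012, 0, 0, 0]
    - [0, 0, -0.045, 0, 0, 0]
    - [0, 0, -0.08, 0, 0, 0]
    - [0.006, 0.012, -0.1, 0, 0, 0]
    - [0.019, 0.04, -0.105, 0, 0, 0]
    - [0.035, 0.075, -0.105, 0, 0, 0]
    - [0.052, 0.112, -0.105, 0, 0, 0]
    - [0.068, 0.145, -0.105, 0, 0, 0]
    - [0.08, 0.17, -0.105, 0, 0, 0]
    - [0.0855, 0.1825, -0.105, 0, 0, 0]
    - [0.0855, 0.1825, -0.105, 0, 0, 0]
    - [0.0855, 0.1825, -0.105, 0, 0, 0]

```text
t: 18.02
tool_pos: [0.633, -0.0377, 0.1113]
orientation: [-2.221, -2.221, 0.001]
force: [0.2, 0.0, -2.1]
opening: 0.0303
gripper_force: 20.0
```

Call:
carry_out:
  rows:
    - [0, 0, 0.025, 0, 0, 0]
    - [0, 0, 0.055, 0, 0, 0]
    - [0, 0, 0.08, 0, 0, 0]
    - [0, 0, 0.089, 0, 0, 0]
    - [0, 0, 0.093, 0, 0, 0]
    - [0, 0, 0.095, 0, 0, 0]
    - [0, 0, 0.0962, 0, 0, 0]
    - [0, 0, 0.0962, 0, 0, 0]

```text
t: 19.02
tool_pos: [0.6342, -0.0372, 0.0157]
orientation: [2.221, 2.221, 0.001]
force: [0.9, 0.6, -1.5]
opening: 0.0307
gripper_force: 20.0
```

Call:
carry_out:
  rows:
    - [0, 0, 0.0004, 0, 0, 0]
    - [0, 0, 0.0008, 0, 0, 0]
    - [0, 0, 0.0008, 0, 0, 0]

```text
t: 19.4
tool_pos: [0.6339, -0.0372, 0.0144]
orientation: [2.221, 2.222, 0.0]
force: [0.1, -0.5, -2.0]
opening: 0.0303
gripper_force: 20.0
```

Call:
carry_out:
  rows:
    - [0, 0, 0.0004, 0, 0, 0]
    - [0, 0, 0.0006, 0, 0, 0]
    - [0, 0, 0.0006, 0, 0, 0]

```text
t: 19.77
tool_pos: [0.6339, -0.0372, 0.0143]
orientation: [2.221, 2.222, 0.0]
force: [-3.5, 0.4, 5.9]
opening: 0.0306
gripper_force: 20.0
```

Call:
carry_out:
  rows:
    - [0, 0, -0.0003, 0, 0, 0]
    - [0, 0, -0.0003, 0, 0, 0]
    - [0, 0, -0.0003, 0, 0, 0]
    - [0, 0, -0.0003, 0, 0, 0]
    - [0, 0, -0.03, 0, 0, 0]
    - [0, 0, -0.085, 0, 0, 0]
    - [-0.025, -0.022, -0.105, 0, 0, 0]
    - [-0.07, -0.063, -0.105, 0, 0, 0]
    - [-0.12, -0.107, -0.105, 0, 0, 0]
    - [-0.17, -0.152, -0.105, 0, 0, 0]
    - [-0.203, -0.182, -0.105, 0, 0, 0]
    - [-0.214, -0.1915, -0.105, 0, 0, 0]
  jaw: 0

```text
t: 21.28
tool_pos: [0.4406, -0.2532, 0.1189]
orientation: [2.225, 2.218, -0.001]
force: [-0.1, 0.0, 0.5]
opening: 0.0931
gripper_force: 0.0
```

Call:
carry_out:
  rows:
    - [0, 0, 0, 0, 0, 0]
    - [0, 0, 0, 0, 0, 0]

```text
t: 21.52
tool_pos: [0.4433, -0.2503, 0.1188]
orientation: [2.22, 2.223, 0.001]
force: [-0.3, -0.1, -0.8]
opening: 0.0929
gripper_force: 0.0
```

```bash
python3 wr.py w100 "(.4425,-.2512)"
python3 - <<'E'
from h import *
from plant import robot
im=robot.read_camera("top")
m=robot.camera_model("top")
print([(b[0].round(1),b[1]) for b in blobs(brass(im))], centroid(m,(.634,-.0372),"w200",.008))
E
```

```text
expected [318.6 240.8] 1113.4375 blob [319.7 239.4] 1006 xy [ 0.4433 -0.2501] tcp [ 0.4433 -0.2503  0.1188] t 21.525
[(array([278.5, 209.8]), np.int32(420)), (array([315.8, 208.9]), np.int32(295)), (array([352. , 208.3]), np.int32(202)), (array([447.2, 289.5]), np.int32(104))] (array([352.61387526, 208.52137351]), 178.375)
```

Call:
carry_out:
  rows:
    - [0, 0, 0.03, 0, 0, 0]
    - [0, 0, 0.06, 0, 0, 0]
    - [0, 0, 0.09, 0, 0, 0]
    - [0, 0, 0.108, 0, 0, 0]
    - [0, 0, 0.114, 0, 0, 0]
    - [0, 0, 0.114, 0, 0, 0]

```text
t: 22.38
tool_pos: [0.4428, -0.2512, 0.0051]
orientation: [2.221, 2.222, 0.0]
force: [-0.5, 0.0, 0.9]
opening: 0.093
gripper_force: 0.0
```

Call:
carry_out:
  rows:
    - [0, 0, 0, 0, 0, 0]
    - [0, 0, 0, 0, 0, 0]
    - [0, 0, 0, 0, 0, 0]
    - [0, 0, 0, 0, 0, 0]
    - [0, 0, 0, 0, 0, 0]
    - [0, 0, 0, 0, 0, 0]
    - [0, 0, 0, 0, 0, 0]
    - [0, 0, 0, 0, 0, 0]
    - [0, 0, 0, 0, 0, 0]
    - [0, 0, 0, 0, 0, 0]
  jaw: 255
  force: 15

```text
t: 23.62
tool_pos: [0.4423, -0.2512, 0.0047]
orientation: [-2.221, -2.222, -0.0]
force: [0.3, -0.6, -0.1]
opening: 0.0244
gripper_force: 15.0
```

Call:
carry_out:
  rows:
    - [0, 0, -0.012, 0, 0, 0]
    - [0, 0, -0.045, 0, 0, 0]
    - [0, 0, -0.08, 0, 0, 0]
    - [0.008, 0.012, -0.1, 0, 0, 0]
    - [0.028, 0.042, -0.105, 0, 0, 0]
    - [0.053, 0.079, -0.105, 0, 0, 0]
    - [0.079, 0.118, -0.105, 0, 0, 0]
    - [0.103, 0.153, -0.105, 0, 0, 0]
    - [0.121, 0.18, -0.105, 0, 0, 0]
    - [0.129, 0.192, -0.105, 0, 0, 0]
    - [0.129, 0.192, -0.105, 0, 0, 0]
    - [0.129, 0.192, -0.105, 0, 0, 0]

```text
t: 25.12
tool_pos: [0.6335, -0.123, 0.1097]
orientation: [-2.222, -2.221, 0.001]
force: [0.5, 0.9, -1.4]
opening: 0.0244
gripper_force: 15.0
```

Call:
carry_out:
  rows:
    - [0, 0, 0.025, 0, 0, 0]
    - [0, 0, 0.055, 0, 0, 0]
    - [0, 0, 0.08, 0, 0, 0]
    - [0, 0, 0.089, 0, 0, 0]
    - [0, 0, 0.093, 0, 0, 0]
    - [0, 0, 0.095, 0, 0, 0]
    - [0, 0, 0.0967, 0, 0, 0]
    - [0, 0, 0.0967, 0, 0, 0]

```text
t: 26.12
tool_pos: [0.6347, -0.1222, 0.0136]
orientation: [2.221, 2.221, 0.001]
force: [0.6, -0.3, -0.8]
opening: 0.0245
gripper_force: 15.0
```

Call:
carry_out:
  rows:
    - [0, 0, 0.0003, 0, 0, 0]
    - [0, 0, 0.0006, 0, 0, 0]
    - [0, 0, 0.0006, 0, 0, 0]

```text
t: 26.5
tool_pos: [0.6345, -0.1222, 0.0127]
orientation: [2.221, 2.221, 0.0]
force: [-1.2, -0.2, 1.4]
opening: 0.0249
gripper_force: 15.0
```

Contact. I'll release, lift clear and check.

Call:
carry_out:
  rows:
    - [0, 0, 0, 0, 0, 0]
    - [0, 0, 0, 0, 0, 0]
    - [0, 0, 0, 0, 0, 0]
    - [0, 0, 0, 0, 0, 0]
    - [0, 0, -0.03, 0, 0, 0]
    - [0, 0, -0.085, 0, 0, 0]
    - [0, 0, -0.12, 0, 0, 0]
    - [0, -0.05, -0.14, 0, 0, 0]
    - [0, -0.1, -0.14, 0, 0, 0]
    - [0, -0.15, -0.14, 0, 0, 0]
    - [0, -0.17, -0.14, 0, 0, 0]
    - [0, -0.17, -0.14, 0, 0, 0]
  jaw: 0

```text
t: 28.0
tool_pos: [0.4637, -0.1223, 0.1527]
orientation: [2.222, 2.22, 0.001]
force: [0.2, -0.0, -0.4]
opening: 0.0927
gripper_force: 0.0
```

Run:
```python
from h import *
from plant import robot
pts={"w800":(.6328,.133),"w400":(.6334,.048),"w200":(.634,-.0372),"w100":(.6345,-.1222)}
for n in("top","scene"):
    im=robot.read_camera(n);m=robot.camera_model(n);bl=blobs(brass(im))
    if n=="scene":cv2.imwrite("pics/end.png",cv2.resize(im[100:360,120:480,::-1],None,fx=2,fy=2))
    for w,p in pts.items():
        e,_=centroid(m,p,w,.008);b=min(bl,key=lambda b:np.hypot(*(b[0]-e)));print(n,w,(b[0]-e).round(1),b[1])
```

```text
top w800 [-0.4  0.2] 415
top w400 [-0.3 -0.3] 283
top w200 [-0.6 -0.1] 196
top w100 [-0.4  0. ] 143
scene w800 [ 0.6 -0.7] 864
scene w400 [ 0.1 -1.2] 513
scene w200 [ 1.  -0.8] 315
scene w100 [ 1.  -0.6] 195
```

View pics/end.png

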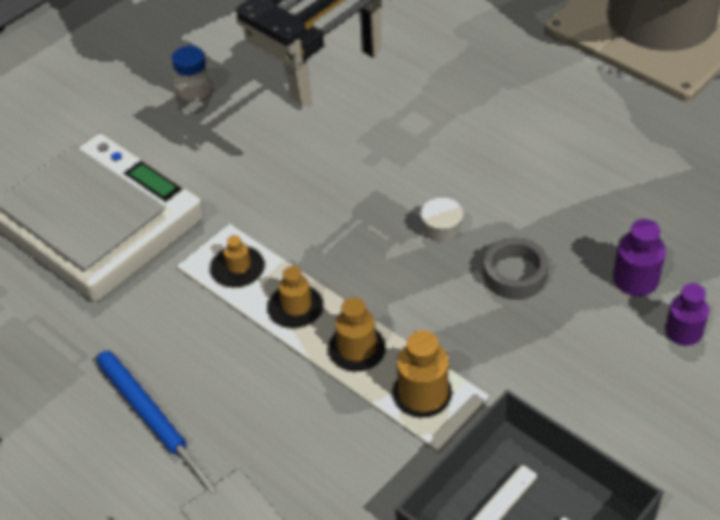

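All four stand upright and centred on their marks. In the crop they run from the smallest at (237,262) by the scale to the largest at (422,375).

```bash
python3 -c "
from plant import robot
print(robot.close_job())"
```

```text
the job is handed in; nothing more can be done
None
```

The job is handed in at about 28 s: the final camera check showed all four weights upright and centred on their marks (within about 3 mm), smallest next to the scale and largest farthest away; no verdict was returned.

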